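# Put the kettle tray back in: hold the lock button down and slide the tray past it

## Task

The pull-out kettle tray has been left out, locked by the spring button that stands up through its rear cut-out. Press the button down with your fingertips and, holding it down, push the tray gently back (away from the robot base, along its runners) until it is fully home and the button springs up again in the front cut-out; then move clear. Nothing needs grasping: lift nothing, and leave the things on the tray and beside it standing where they are.

Things in the scene. Friction and masses are not known exactly. Their poses are not given: they have to be found in the camera images.
- slide_base: Fixed steel runner frame of the pull-out tray, screwed to the counter, 415 mm long and 300 mm wide. Origin on the counter (z = 0) straight under the lock button's axis; its z is up and its +x is the way the tray slides home (away from the robot base, but the frame may stand turned up to about 0.35 rad); y is across the tray.
- tray (a joint): Slide of the tray along +x of slide_base: 0 = pulled fully out, 0.120 m = fully home against the back stop. It starts within 3 mm of 0. After 4 mm the board between the cut-outs (78 mm long) meets the button and the tray is locked, unless the button's top is below the board's underside; once over the button, this board keeps it down. It takes 2 to 6 N to slide and stays where it is left.
- rear_cutout (a point): Centre of the rear cut-out (farther from the robot), at the board's top; moves with the tray. It goes right through the board, 46 mm long (x) by 54 mm wide (y), with a thin steel frame. At joint 0 it is 2 mm to the +x side of the button's axis: 4 mm free on the button's -x side, 8 mm on its +x side. Fingertips in it can push on its far (+x) wall to slide the tray.
- front_cutout (a point): Centre of the front cut-out, same size, 124 mm to the -x side of the rear one, at the board's top; moves with the tray. Empty at the start; the button springs up in it when the tray is fully home. The board is wood, 415 mm long, 300 mm wide, 10 mm thick (underside 40 mm, top 50 mm above the counter), with a 14 mm lip along both sides and the back.
- lock_button (a joint): Spring lock button, moves straight down: 0 = fully up (its top 58 mm above the counter), 0.024 m = fully pressed (34 mm); below the board's underside from 0.018 m on. It takes about 3 N to start and 8 N at full travel, and rises again when let go under a cut-out. It can rise in the front cut-out only when the tray is within 4 mm of fully home.
- button_top (a point): Centre of the top face of the lock button, a plain steel block 34 mm (x) by 36 mm (y) with rounded edges in a dark steel housing (housing top 30 mm above the counter); at rest it stands 8 mm above the board's top. Moves with the button.
- kettle: White kettle with black handle, 133 mm across at the foot, about 195 mm tall, origin under its centre; stands loose on the rear of the tray, about 166 mm to the +x side and 74 mm to the +y side of the button. Its handle points to about +y of the tray.
- canister: White canister with a wooden lid, 84 mm across, 114 mm tall, origin under its centre; loose on the rear of the tray, -y side.
- sugar_pot: Low white sugar pot with a knobbed lid, 74 mm across, 65 mm tall, origin under its centre; loose on the tray, about 95 mm to the +x side and 95 mm to the -y side of the button.
- carafe: Grey carafe with a handle, 84 mm across, 178 mm tall, origin under its centre; on the counter on the +y side of the tray.
- mill: Dark wooden pepper mill, 56 mm across, 170 mm tall, origin under its centre; on the counter on the +y side of the tray.
- oil_bottle: Green glass oil bottle, 62 mm across, 220 mm tall, origin under its centre; on the counter on the -y side of the tray.
- bowl: White bowl, 124 mm across, 55 mm tall, origin under its centre; on the counter on the -y side of the tray.
There are look-alikes about, which are no part of the job. What is shaped like the canister but green is not meant.

How it is judged:
By the outcome, as a careful person would: the job done as asked, in the order asked, and still so for the second after the job is handed in, with the robot touching nothing.
It also fails if it takes over 38 s, if anything falls off the work surface, if the arm or the gripper's body presses on something with over 40 N, if the wrist force passes 120 N, or if a joint passes its speed limit or range.

## Robot

A 6-joint arm with a two-finger parallel gripper is mounted at the origin on the work surface. World frame = base frame: x ahead of the robot, y to its left, z up, the work surface at z = 0. Lengths are in m, angles in degrees, forces in N, time in s.
With the tool pointing down it reaches from about 0.4 to 0.825 m from the base axis. Payload 7 kg.
Tool frame: the origin (TCP) lies on the centre line of the jaws, within the pads' length; the fingertips stand 11 mm ahead of it and the grasp point (between the pads) lies 8 mm behind it; z points along the fingers, y is the line along which they close (so a half turn about z gives the same grasp; the last joint's range is limited). The gripper opens to 88 mm and grips with 3 to 60 N. Pads are 19 mm wide; open, the fingers measure 130 mm over their backs; the gripper's body (78 mm by 193 mm) begins 47 mm behind the grasp point.
Start: joints at [-55.342, 20.546, 0.682, 0, -70.136, -16.507], TCP at [0.21, -0.641, 0.238] pointing down, gripper open.
Joint ranges: [-176.03, 176.03], [-82.01, 121.73], [-58.28, 71.71], [-173.87, 95.51], [-174.79, -0.11], [-173.66, 173.66]. Speed limits (degrees/s): [136.94, 136.94, 172.46, 180, 180, 180].

## Interface

Orientations are given as [roll, pitch, yaw] about the fixed x, y, z axes, in that order (R = Rz(yaw) Ry(pitch) Rx(roll)).
In Python, from plant import r, capture, camera_model, job gives the robot as it stands.
- The arm moves only by the tool drive_tool, never from a script. Its argument "increments" is a list that holds one entry, the list of rows, each a list of 5 numbers: the gripper's target within -1 to 1 (fully open at 1, half-way at 0, shut at -1), then the shift along the tool's x, y, z scaled (see below), then the turn about the tool's z scaled (see below). In form: [[[gripper, tx, ty, tz, roll], ...]]. A call has 1 to 5 rows; each row is the pose to reach, as a shift and turn from the pose commanded when the call began, along the tool's axes at that moment, turning the shorter way round; what a row does not reach only later rows make up. The controller multiplies each number of a shift by 120 mm and each number of a turn by 360 degrees. A row lasts 1/8 s, in which the tool goes at most 62.5 mm and 10.7 degrees, less where a joint would pass 70% of its speed; a pose out of reach is approached as far as the arm can. A call with a number of a shift or a turn outside -1 to 1 is refused whole. A call with a gripper value outside its range is refused whole. The fingers move at their own pace and stop on an object; "squeeze" is the grip in N (left out, the last holds). Time passes only in rows, so rows that repeat a pose let the fingers close. It gives the time, the measured TCP pose, the force, the opening and the grip force at its end, in the units of the state.
- r.get_state(): the state, without advancing time (a new reading comes with each control period).
- capture(name): name is "side" or "top" or "wrist"; returns the picture (420x560x3 uint8, red, green, blue); there is no depth.
- camera_model(name): a dict with "camera_matrix" (3x3 intrinsics, pixels), "rvec" (rotation vector, rad) and "tvec" (3), from world to camera coordinates, as OpenCV has them. Camera axes: x right, y down, z forward; pixel columns grow to the right and rows downward; lengths in m; the calibration is good to about 2 mm. The wrist camera is an equidistant fisheye: a pixel r from the principal point sees the ray r / f radians off the axis. A picture is of the moment at which its call begins: read the wrist's pose just before it. camera_model takes no time and is no camera call; for the wrist camera it gives the pose at the moment of the call.
- job.close_job(): hands the job in; it is judged then, once.
The state is a dict: "time_s": time; "joints": joint angles; "qd": joint speeds; "joint_torque": joint torques, N m; "tcp_pos": TCP position; "eef_rot": TCP orientation; "contact_force": force on the tool from outside, world axes, zero at the start; "moment": the same for the moment, N m; "gripper_width": finger opening in m; "gripper_force": force on a finger pad.
Only numpy, scipy, OpenCV 4.12 (cv2) and the standard library are available. Lean on these libraries where they do the work, as an engineer would, in place of code of your own. Each camera call takes 0.05 s, during which the arm holds its last target. There are 200 camera calls.

## Working session

There is one attempt and no reset: what is moved stays moved. The work goes in short steps, Python scripts to look and compute and a tool call to move; the robot and the scene stay as the last step left them, time stands still between calls to the robot, and variables do not carry over. Pictures are saved under pics/ and viewed, at most 10 in all, crops included, and the job is handed in when it is done.

Besides the shell and the picture viewer there is one more tool, called after "Emit:" by a JSON object that holds its "name" and its "arguments". drive_tool: Moves the arm, as the interface text tells. Its arguments: {"type":"object","properties":{"increments":{"type":"array"},"squeeze":{"type":"number"}},"required":["increments"]}

```bash
mkdir -p pics; python3 - <<'E'
from plant import r,capture,camera_model
import cv2
for n in("top","side"):
    im=capture(n);cv2.imwrite(f"pics/{n}0.png",im[:,:,::-1])
    m=camera_model(n);print(n,m)
print(r.get_state())
E
```

```text
top {'camera_matrix': array([[386.10815007,   0.        , 276.17147251],
       [  0.        , 386.10815007, 205.32753062],
       [  0.        ,   0.        ,   1.        ]]), 'rvec': array([ 2.13316367, -2.10654461,  0.21890824]), 'tvec': array([0.03644922, 0.57245149, 0.96205744])}
side {'camera_matrix': array([[388.72569352,   0.        , 276.24941281],
       [  0.        , 388.72569352, 211.41620703],
       [  0.        ,   0.        ,   1.        ]]), 'rvec': array([ 0.34508467, -2.7863964 ,  1.21188457]), 'tvec': array([0.5527007 , 0.11974585, 0.94807947])}
{'time_s': 0.1, 'joints': array([-5.53422656e+01,  2.05883945e+01,  6.38096288e-01, -1.73124041e-02,
       -7.01356356e+01, -1.65074096e+01]), 'qd': array([ 0.12632071, -0.07945728,  0.16677303,  0.02154141, -0.04091966,
       -0.07812633]), 'joint_torque': array([-1.21196972e-03, -5.84161341e+01,  2.93750435e+01,  7.01553896e+00,
        1.01589793e-02, -1.07077749e-04]), 'tcp_pos': array([ 0.21011437, -0.64101552,  0.23669865]), 'eef_rot': array([ 1.79912983e+02, -8.81465676e-03, -1.61855563e+02]), 'contact_force': array([ 0.66350481,  0.61400021, -0.28799369]), 'moment': array([ 0.01304367, -0.02122618, -0.04025911]), 'gripper_force': 0.0, 'gripper_width': 0.08756918770488893}
```

View pics/top0.png

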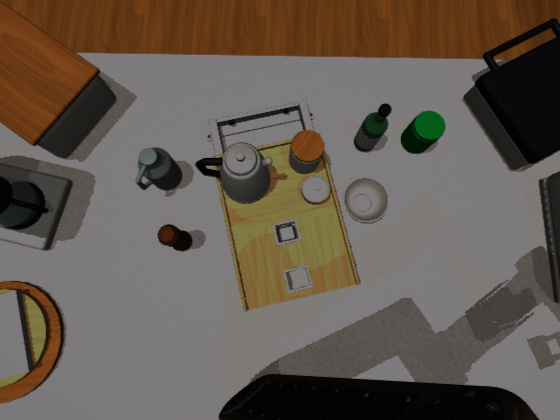

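View pics/side0.png

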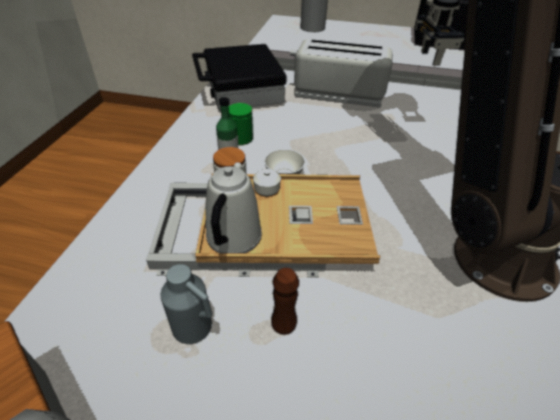

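The top view shows the tray, with two framed cut-outs that could be mistaken for each other: the rear one at (287,232), which has the button, and the front one at (298,279), which is empty. The kettle is at (243,172), the canister at (306,150) and the sugar pot at (315,189). The green canister look-alike is at (424,132). I choose the rear cut-out (farther from the robot) and check it in a crop.

```bash
cat > h.py <<'E'
import numpy as np,cv2
from plant import r,capture,camera_model
def ray(m,uv):
    K=m["camera_matrix"];R=cv2.Rodrigues(np.array(m["rvec"]))[0];t=np.array(m["tvec"])
    d=R.T@np.linalg.solve(K,[uv[0],uv[1],1.]);return -R.T@t,d
def onplane(m,uv,z):
    o,d=ray(m,uv);return o+d*(z-o[2])/d[2]
def proj(m,p):
    return cv2.projectPoints(np.array(p,float).reshape(-1,3),m["rvec"],m["tvec"],m["camera_matrix"],None)[0][:,0]
E
python3 - <<'E'
from h import *
im=capture("top");m=camera_model("top")
hsv=cv2.cvtColor(im,cv2.COLOR_RGB2HSV)
w=((hsv[...,0]>12)&(hsv[...,0]<35)&(hsv[...,1]>70)).astype(np.uint8)
w[:120]=0;w[:,:200]=0;w[:,380:]=0;w[320:]=0
n,l,s,c=cv2.connectedComponentsWithStats(w)
k=1+np.argmax(s[1:,4]);w=(l==k).astype(np.uint8)
cs,h=cv2.findContours(w,cv2.RETR_CCOMP,cv2.CHAIN_APPROX_NONE)
for q,hh in zip(cs,h[0]):
    a=cv2.contourArea(q)
    if a<100: continue
    P=np.array([onplane(m,p,.05)[:2] for p in q[:,0]],np.float32)
    b=cv2.minAreaRect(P);print("hole" if hh[3]>=0 else "outer",a,cv2.minAreaRect(q)[0],np.round(b[0],4),np.round(b[1],4),b[2])
# front edge points of tray
cr=im[200:320,210:370];cv2.imwrite("pics/crop.png",cv2.resize(cr,None,fx=5,fy=5,interpolation=cv2.INTER_CUBIC)[:,:,::-1])
E
```

```text
outer 15451.0 (283.11285400390625, 218.18569946289062) [0.549  0.0261] [0.4372 0.3042] 13.58314323425293
hole 645.5 (297.27679443359375, 278.3626708984375) [ 0.3835 -0.0128] [0.0631 0.0711] 13.712818145751953
hole 601.5 (286.23529052734375, 231.44117736816406) [0.5038 0.0165] [0.0634 0.0711] 13.970932960510254
hole 674.0 (315.5, 189.0) [ 0.6197 -0.0615] [0.078  0.0829] 89.94474792480469
hole 416.5 (301.7951965332031, 161.76715087890625) [ 0.6956 -0.0241] [0.091  0.0673] 68.9911117553711
```

View pics/crop.png

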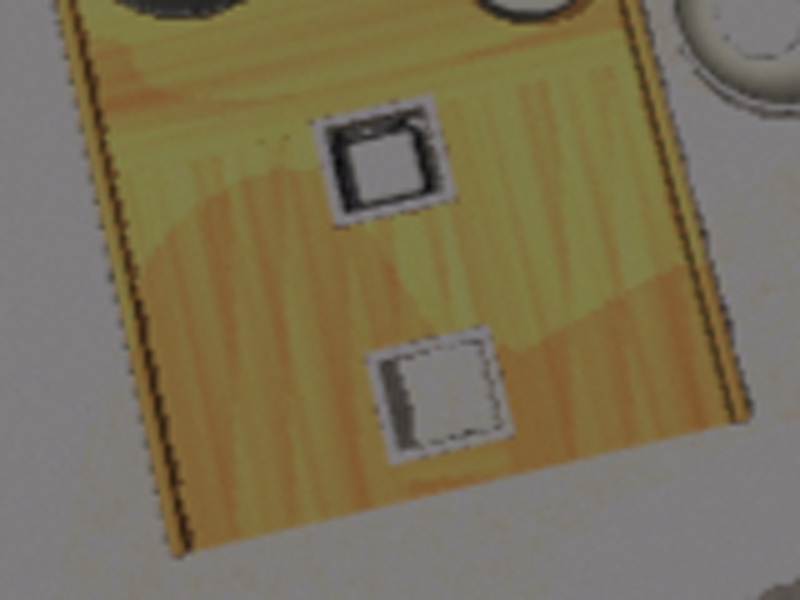

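The crop confirms it: the rear cut-out (287,233) holds the light button block in its dark housing, and the front one (298,279) is empty. The hole spacing measures 123.8 mm against 124 given. The rear cut-out centre is about (0.504, 0.0165), and the tray yaw is 13.7°. I'll approach at height with the gripper closing.

Emit:
{"name": "drive_tool", "arguments": {"increments": [[[-1,-0.26,0.3,0,0],[-1,-0.53,0.6,0,0],[-1,-0.8,0.9,0,0]]], "squeeze": 10}}

```text
time_s: 0.52
tcp_pos: [0.2681, -0.5075, 0.2371]
eef_rot: [180.0, -0.0, -161.9]
contact_force: [0.4, 0.1, 1.4]
gripper_width: 0.0632
gripper_force: 0.0
```

Emit:
{"name": "drive_tool", "arguments": {"increments": [[[-1,-0.26,0.3,0,0],[-1,-0.53,0.6,0,0],[-1,-0.8,0.9,0,0]]]}}

```text
time_s: 0.9
tcp_pos: [0.3257, -0.3748, 0.2375]
eef_rot: [180.0, 0.0, -161.9]
contact_force: [0.3, -0.2, 0.4]
gripper_width: 0.0332
gripper_force: 0.0
```

Emit:
{"name": "drive_tool", "arguments": {"increments": [[[-1,-0.26,0.3,0,0],[-1,-0.53,0.6,0,0],[-1,-0.8,0.9,0,0]]]}}

```text
time_s: 1.27
tcp_pos: [0.3833, -0.2423, 0.2376]
eef_rot: [-180.0, 0.0, -161.9]
contact_force: [0.6, 0.6, 0.4]
gripper_width: 0.0036
gripper_force: 0.0
```

Emit:
{"name": "drive_tool", "arguments": {"increments": [[[-1,-0.26,0.3,0,0],[-1,-0.53,0.6,0,0],[-1,-0.8,0.9,0,0],[-1,-0.8,0.9,0,0]]]}}

```text
time_s: 1.78
tcp_pos: [0.4415, -0.1089, 0.2375]
eef_rot: [180.0, 0.0, -161.6]
contact_force: [-0.0, 0.3, 0.0]
gripper_width: 0.0004
gripper_force: 0.0
```

Emit:
{"name": "drive_tool", "arguments": {"increments": [[[-1,-0.26,0.28,0,0.0124],[-1,-0.53,0.56,0,0.0124],[-1,-0.8,0.83,0,0.0124],[-1,-0.8,0.83,0,0.0124]]]}}

```text
time_s: 2.28
tcp_pos: [0.5016, 0.0147, 0.2371]
eef_rot: [-180.0, -0.0, -166.2]
contact_force: [-0.5, -0.3, -0.9]
gripper_width: 0.0005
gripper_force: 0.0
```

```bash
python3 - <<'E'
from h import *
s=r.get_state();m=camera_model("wrist");print(s["tcp_pos"],s["eef_rot"],m)
im=capture("wrist");cv2.imwrite("pics/wrist1.png",im[:,:,::-1])
E
```

```text
[0.50159689 0.01472661 0.23707608] [-1.79993724e+02 -4.05528151e-02 -1.66196220e+02] {'camera_matrix': array([[325.1922621 ,   0.        , 280.18580259],
       [  0.        , 325.1922621 , 210.2031369 ],
       [  0.        ,   0.        ,   1.        ]]), 'rvec': array([-1.83414747, -2.3404607 , -0.29247553]), 'tvec': array([ 0.10514144, -0.50771157,  0.26838554])}
```

View pics/wrist1.png

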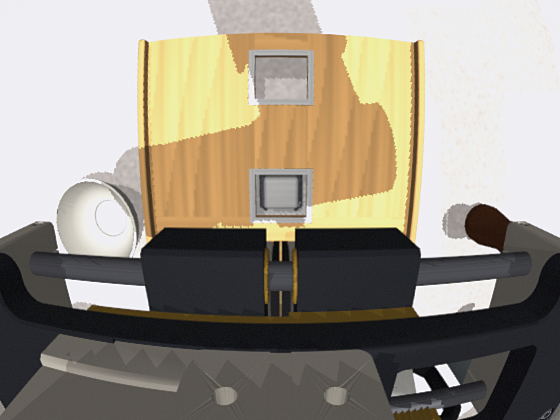

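The wrist view shows the rear cut-out with the button at about (281,195) and the empty front one at (281,78). I'll cast rays from those.

```bash
cat >> h.py <<'E'
def wplane(m,uv,z):
    K=m["camera_matrix"];R=cv2.Rodrigues(np.array(m["rvec"]))[0];t=np.array(m["tvec"])
    p=(np.array(uv,float)-K[:2,2]);q=np.hypot(*p);th=q/K[0,0]
    d=R.T@np.r_[np.sin(th)*p/q,np.cos(th)];o=-R.T@t
    return o+d*(z-o[2])/d[2]
E
python3 - <<'E'
from h import *
im=cv2.imread("pics/wrist1.png");m=camera_model("wrist")
hsv=cv2.cvtColor(im,cv2.COLOR_BGR2HSV)
w=((hsv[...,0]>8)&(hsv[...,0]<35)&(hsv[...,1]>60)).astype(np.uint8);w[236:]=0
cs,h=cv2.findContours(w,cv2.RETR_CCOMP,cv2.CHAIN_APPROX_NONE)
for q,hh in zip(cs,h[0]):
    if hh[3]<0 or cv2.contourArea(q)<800: continue
    P=np.array([wplane(m,p,.05)[:2] for p in q[:,0]],np.float32)
    b=cv2.minAreaRect(P);print(cv2.boundingRect(q),np.round(b[0],4),np.round(b[1],4),b[2])
for uv in [(260,175),(303,175),(303,211),(260,211),(281.5,193)]:print(uv,wplane(m,uv,.058).round(4))
print(im[160:230:2,281].tolist())
c=cv2.resize(im[155:235,235:330],None,fx=6,fy=6,interpolation=cv2.INTER_CUBIC);cv2.imwrite("pics/wc.png",c)
E
```

```text
(248, 168, 66, 56) [0.5053 0.0159] [0.0595 0.069 ] 13.794995307922363
(247, 49, 68, 57) [ 0.3842 -0.0141] [0.06   0.0684] 13.792473793029785
(260, 175) [ 0.4876 -0.0102  0.058 ]
(303, 175) [0.4772 0.0322 0.058 ]
(303, 211) [0.5137 0.0417 0.058 ]
(260, 211) [ 0.5244 -0.0017  0.058 ]
(281.5, 193) [0.5006 0.0155 0.058 ]
[[100, 159, 210], [101, 161, 211], [101, 161, 212], [99, 160, 212], [124, 162, 200], [169, 169, 169], [176, 176, 176], [142, 143, 143], [88, 89, 89], [148, 150, 150], [172, 172, 173], [172, 170, 174], [168, 169, 170], [171, 172, 174], [169, 172, 173], [170, 170, 172], [166, 169, 169], [167, 169, 170], [165, 166, 168], [165, 166, 167], [165, 166, 167], [166, 167, 168], [162, 162, 163], [157, 159, 160], [122, 122, 124], [139, 140, 141], [168, 169, 169], [154, 159, 168], [59, 81, 103], [169, 171, 171], [167, 169, 169], [160, 170, 182], [93, 150, 199], [94, 147, 195], [158, 238, 242]]
```

View pics/wc.png

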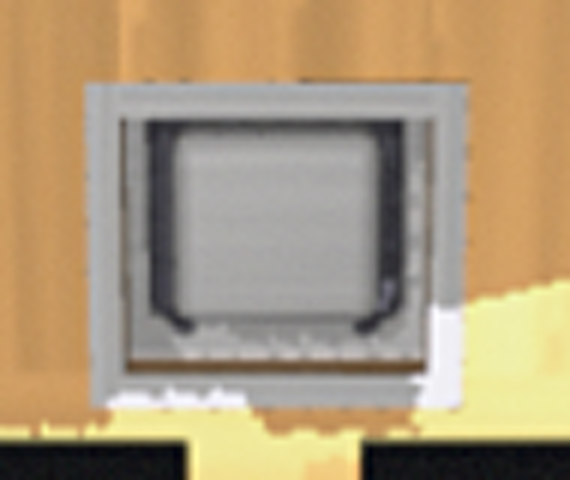

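The button centre is about (0.500, 0.0145) and the cut-out centre about (0.5045, 0.016), so the tray joint is at about 2.7 mm, consistent with the small −x gap in the crop. I'll descend over the cut-out centre.

Emit:
{"name": "drive_tool", "arguments": {"increments": [[[-1,-0.026,0.005,0.4,0],[-1,-0.026,0.005,0.75,0],[-1,-0.026,0.005,1,0],[-1,-0.026,0.005,1,0]]]}}

```text
time_s: 2.82
tcp_pos: [0.5016, 0.0128, 0.1158]
eef_rot: [-180.0, -0.3, -166.4]
contact_force: [1.0, 0.5, 0.6]
gripper_width: 0.0008
gripper_force: 0.0
```

Emit:
{"name": "drive_tool", "arguments": {"increments": [[[-1,0,0,0.15,0],[-1,0,0,0.28,0],[-1,0,0,0.28,0]]]}}

```text
time_s: 3.2
tcp_pos: [0.5036, 0.014, 0.0847]
eef_rot: [-180.0, -0.0, -166.3]
contact_force: [-0.1, -0.4, 0.7]
gripper_width: 0.0005
gripper_force: 0.0
```

```bash
python3 - <<'E'
from h import *
print(r.get_state()["tcp_pos"])
a=capture("side");b=capture("top")
a=cv2.resize(a[150:270,200:400],(700,420),interpolation=cv2.INTER_CUBIC)
cv2.imwrite("pics/s1.png",a[:,:,::-1])
E
```

```text
[0.50359985 0.01395153 0.0846545 ]
```

View pics/s1.png

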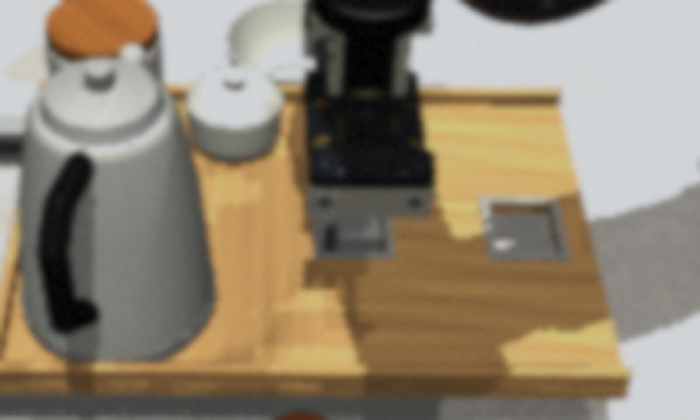

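```bash
python3 - <<'E'
from h import *
m=camera_model("side");p=r.get_state()["tcp_pos"]
for dz in(-.011,0,.02,.055,.1):
    u=proj(m,p+[0,0,dz])[0];print(dz,u.round(1),((u-[200,150])*3.5).round())
e=np.array([.971,.238,0]);n=np.array([-.238,.971,0])
for a in(-1,1):
  for z in(-.011,.055): print(a,z,((proj(m,p+e*.0095*a+n*.021+[0,0,z])[0]-[200,150])*3.5).round(),((proj(m,p+e*.039*a+n*.0965+[0,0,z])[0]-[200,150])*3.5).round())
E
```

```text
-0.011 [300.5 206.6] [352. 198.]
0 [300.7 203.4] [353. 187.]
0.02 [301.2 197.3] [354. 165.]
0.055 [302.  186.2] [357. 127.]
0.1 [303.2 171. ] [361.  74.]
-1 -0.011 [367. 219.] [417. 297.]
-1 0.055 [373. 147.] [426. 225.]
1 -0.011 [339. 218.] [299. 296.]
1 0.055 [344. 146.] [302. 224.]
```

The grey block hiding the fingers is the gripper body's end; its projection matches. Now I'll press down.

Emit:
{"name": "drive_tool", "arguments": {"increments": [[[-1,-0.011,0.012,0.06,0],[-1,-0.011,0.012,0.12,0],[-1,-0.011,0.012,0.16,0],[-1,-0.011,0.012,0.2,0],[-1,-0.011,0.012,0.2,0]]]}}

```text
time_s: 3.92
tcp_pos: [0.5049, 0.0165, 0.0599]
eef_rot: [-180.0, 0.0, -166.3]
contact_force: [0.1, 1.5, 3.7]
gripper_width: 0.0005
gripper_force: 2.2
```

Emit:
{"name": "drive_tool", "arguments": {"increments": [[[-1,0,0,0.03,0],[-1,0,0,0.06,0],[-1,0,0,0.09,0],[-1,0,0,0.11,0],[-1,0,0,0.11,0]]]}}

```text
time_s: 4.55
tcp_pos: [0.505, 0.0165, 0.0471]
eef_rot: [-180.0, 0.0, -166.3]
contact_force: [-1.3, 1.3, 7.7]
gripper_width: 0.0007
gripper_force: 3.5
```

The button is pressed about 22 mm at 7.7 N. Now I'll slide forward to the far wall.

Emit:
{"name": "drive_tool", "arguments": {"increments": [[[-1,-0.03,0,0,0],[-1,-0.06,0,0,0],[-1,-0.09,0,0,0],[-1,-0.11,0,0,0],[-1,-0.13,0,0,0]]]}}

```text
time_s: 5.18
tcp_pos: [0.517, 0.0188, 0.0463]
eef_rot: [-180.0, -0.3, -166.4]
contact_force: [-8.1, -1.6, 9.0]
gripper_width: 0.0005
gripper_force: 4.7
```

Emit:
{"name": "drive_tool", "arguments": {"increments": [[[-1,-0.02,0,0,0],[-1,-0.04,0,0,0],[-1,-0.06,0,0,0],[-1,-0.08,0,0,0],[-1,-0.1,0,0,0]]]}}

```text
time_s: 5.8
tcp_pos: [0.5294, 0.0219, 0.0462]
eef_rot: [-180.0, -0.2, -166.3]
contact_force: [-5.4, -2.3, 4.5]
gripper_width: 0.0005
gripper_force: 2.9
```

The board now covers the button. I'll raise the tips slightly and keep pushing gently.

Emit:
{"name": "drive_tool", "arguments": {"increments": [[[-1,-0.03,0,-0.03,0],[-1,-0.07,0,-0.05,0],[-1,-0.11,0,-0.05,0],[-1,-0.15,0,-0.05,0],[-1,-0.19,0,-0.05,0]]]}}

```text
time_s: 6.42
tcp_pos: [0.5507, 0.0272, 0.0512]
eef_rot: [-180.0, -0.4, -166.4]
contact_force: [-4.9, -1.8, -1.0]
gripper_width: 0.0002
gripper_force: 2.8
```

Emit:
{"name": "drive_tool", "arguments": {"increments": [[[-1,-0.04,0,0,0],[-1,-0.08,0,0,0],[-1,-0.12,0,0,0],[-1,-0.16,0,0,0],[-1,-0.2,0,0,0]]]}}

```text
time_s: 7.05
tcp_pos: [0.5741, 0.0329, 0.0511]
eef_rot: [-180.0, -0.3, -166.4]
contact_force: [-4.8, -1.5, -1.5]
gripper_width: 0.0003
gripper_force: 2.8
```

Emit:
{"name": "drive_tool", "arguments": {"increments": [[[-1,-0.04,0,0,0],[-1,-0.08,0,0,0],[-1,-0.12,0,0,0],[-1,-0.16,0,0,0],[-1,-0.2,0,0,0]]]}}

```text
time_s: 7.68
tcp_pos: [0.5975, 0.0386, 0.0512]
eef_rot: [-180.0, -0.3, -166.4]
contact_force: [-3.6, -1.9, -0.8]
gripper_width: 0.0006
gripper_force: 2.8
```

Emit:
{"name": "drive_tool", "arguments": {"increments": [[[-1,-0.04,0,0,0],[-1,-0.08,0,0,0],[-1,-0.12,0,0,0],[-1,-0.16,0,0,0],[-1,-0.18,0,0,0]]]}}

```text
time_s: 8.3
tcp_pos: [0.619, 0.0439, 0.0512]
eef_rot: [-180.0, -0.3, -166.4]
contact_force: [-4.8, -2.2, -2.5]
gripper_width: 0.0007
gripper_force: 2.7
```

Emit:
{"name": "drive_tool", "arguments": {"increments": [[[-1,-0.015,0,0,0],[-1,-0.03,0,0,0],[-1,-0.045,0,0,0],[-1,-0.05,0,0,0]]]}}

```text
time_s: 8.8
tcp_pos: [0.6249, 0.0453, 0.0512]
eef_rot: [-180.0, -0.3, -166.4]
contact_force: [-5.3, -3.3, -2.7]
gripper_width: 0.0003
gripper_force: 2.7
```

Emit:
{"name": "drive_tool", "arguments": {"increments": [[[-1,-0.01,0,0,0],[-1,-0.02,0,0,0],[-1,-0.03,0,0,0],[-1,-0.04,0,0,0],[-1,-0.04,0,0,0]]]}}

```text
time_s: 9.43
tcp_pos: [0.6304, 0.0469, 0.0524]
eef_rot: [180.0, -0.1, -166.3]
contact_force: [-7.0, -1.6, -0.2]
gripper_width: 0.0002
gripper_force: 3.2
```

Emit:
{"name": "drive_tool", "arguments": {"increments": [[[-1,-0.007,0,0,0],[-1,-0.014,0,0,0],[-1,-0.014,0,0,0]]]}}

```text
time_s: 9.8
tcp_pos: [0.6305, 0.047, 0.0524]
eef_rot: [180.0, -0.3, -166.3]
contact_force: [-11.2, -2.0, 3.9]
gripper_width: 0.0004
gripper_force: 5.7
```

The tray has stopped moving and the force is rising, so it is at the back stop. I'll back off within the cut-out, then lift.

Emit:
{"name": "drive_tool", "arguments": {"increments": [[[-1,0.05,0,0,0],[-1,0.1,0,0,0],[-1,0.1,0,-0.1,0],[-1,0.1,0,-0.35,0],[-1,0.1,0,-0.7,0]]]}}

```text
time_s: 10.42
tcp_pos: [0.6217, 0.0448, 0.1378]
eef_rot: [-180.0, -0.0, -166.3]
contact_force: [1.1, -0.5, 0.1]
gripper_width: 0.0003
gripper_force: 0.0
```

Emit:
{"name": "drive_tool", "arguments": {"increments": [[[-1,0,0,-0.4,0],[-1,0.1,0,-0.8,0],[-1,0.4,0,-1,0],[-1,0.8,0,-1,0],[-1,1,0,-1,0]]]}}

```text
time_s: 11.05
tcp_pos: [0.5038, 0.016, 0.2587]
eef_rot: [180.0, 0.2, -166.3]
contact_force: [0.1, -1.1, 1.0]
gripper_width: 0.0007
gripper_force: 0.0
```

Emit:
{"name": "drive_tool", "arguments": {"increments": [[[-1,0.4,0,0,0],[-1,0.8,0,0,0],[-1,0.8,0,0,0]]]}}

```text
time_s: 11.42
tcp_pos: [0.4099, -0.0069, 0.2585]
eef_rot: [179.9, 0.2, -166.3]
contact_force: [1.2, -0.8, 0.3]
gripper_width: 0.0002
gripper_force: 0.0
```

```bash
python3 - <<'E'
from h import *
a=capture("top");b=capture("side")
a=cv2.resize(a[80:320,180:420],(400,400));b=cv2.resize(b[140:340,120:420],(600,400))
cv2.imwrite("pics/end.png",np.hstack([a[:,:],b[:,:400]])[:,:,::-1])
E
```

```text
(no output)
```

View pics/end.png

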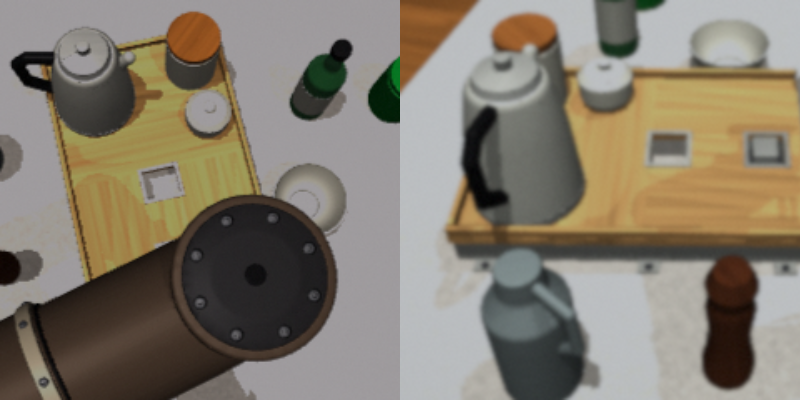

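The end view shows the tray home with everything standing. The rear cut-out is empty, and the button shows in the front cut-out at (767,148). A numeric check comes before handing in.

```bash
python3 - <<'E'
from h import *
im=capture("top");m=camera_model("top")
hsv=cv2.cvtColor(im,cv2.COLOR_RGB2HSV)
w=((hsv[...,0]>12)&(hsv[...,0]<35)&(hsv[...,1]>70)).astype(np.uint8)
cs,h=cv2.findContours(w[:,:380],cv2.RETR_CCOMP,cv2.CHAIN_APPROX_NONE)
for q,hh in zip(cs,h[0]):
    if hh[3]<0 or not 400<cv2.contourArea(q)<900: continue
    b=cv2.minAreaRect(np.array([onplane(m,p,.05)[:2] for p in q[:,0]],np.float32))
    print(np.round(b[0],4),np.round(b[1],4),"travel",np.hypot(*(np.array(b[0])-[.5038,.0165])))
s=capture("side");c=s[195:235,300+15:385]
ms=camera_model("side")
for z in(.034,.058):print(z,((proj(ms,[.4998,.0145,z])[0]-[315,195])*9).round())
cv2.imwrite("pics/sb.png",cv2.resize(c,None,fx=9,fy=9,interpolation=cv2.INTER_CUBIC)[:,:,::-1])
E
```

```text
[0.6179 0.0443] [0.0641 0.0714] travel 0.11742213029518768
[ 0.7365 -0.0323] [0.0837 0.0799] travel 0.23772502654986422
[0.8152 0.0022] [0.0925 0.0786] travel 0.31170820188719267
0.034 [-123.  212.]
0.058 [-118.  151.]
```

View pics/sb.png

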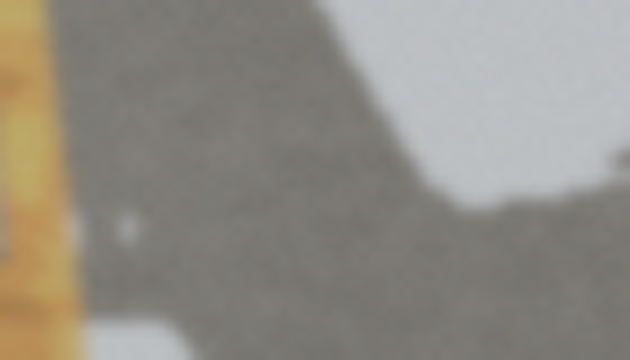

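That crop missed the button. The travel is 117.4 + 2.7 ≈ 120 mm, so the tray is home. One more crop, before and after, to confirm the button height.

```bash
python3 - <<'E'
from h import *
s=capture("side")[:,:,::-1];o=cv2.imread("pics/side0.png")
f=lambda i:cv2.resize(i[195:235,280:325],(396,352),interpolation=cv2.INTER_CUBIC)
cv2.imwrite("pics/sb2.png",np.hstack([f(o),f(s)]))
E
```

```text
(no output)
```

View pics/sb2.png

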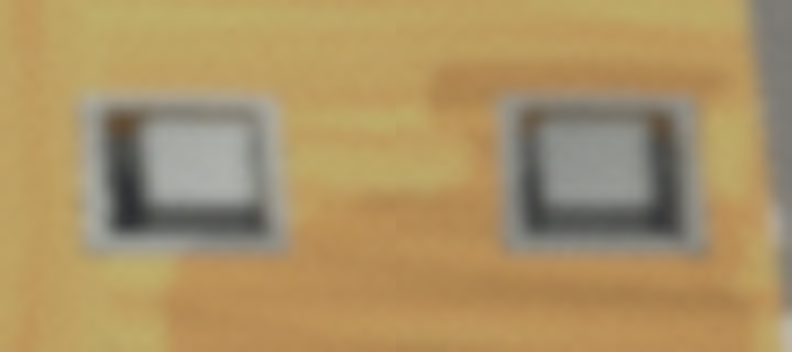

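The button top sits at the same pixel and size before (200,160) and after (597,160), so it is fully up in the front cut-out. I'm handing in.

```bash
python3 -c "
from plant import job
print(job.close_job())"
```

```text
the job is handed in; nothing more can be done
None
```

The tray is fully home (about 120 mm of travel measured), the button has sprung up in the front cut-out, everything is still standing, the arm is clear, and the job is handed in; the hand-in returned no verdict.

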